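# Release one specimen from the two-chute feeder

## Task

The specimen feeder holds a red and a black puck, each on edge in its own sloping chute behind a gate. Push the white tray sideways by its black post, right up to the end stop in front of the red puck's chute, then press down the orange paddle behind that chute and keep it down until the red puck has rolled into the tray; then let the paddle come back up so that the gate shuts. Only push and press: never touch the pucks, leave the black one behind its gate, and leave the loupe, the marker and the brown puck where they lie.

Things in the scene. Friction and masses are not known exactly. Their poses are not given: they have to be found in the camera images.
- feeder: Specimen feeder fixed on the bench, base 235 x 180 x 10 mm, from x = -105 to +130 mm; origin on the bench; +y to the left chute, -x (tray side) to the robot within 0.3 rad. Two chutes along x, centred at y = +45 (left) and -45 mm (right), 24 mm wide, fall 15 degrees to their mouths at x = -26 mm. Rockers pivot at x = 55 mm, 85 mm high; blue cheeks reach 94 mm. Yellow gates at x = -2 mm, paddles at x = 111 mm.
- paddle_left: Orange press paddle of the left chute's rocker, a plate 32 x 36 x 6 mm. Origin at its centre, at rest 91 mm above the bench, upper face 3 mm higher, free above. It is 56 mm behind the pivot and swings down about it (25 mm down = 0.46 rad), with 75 mm of free space under it. It springs back: 1.5 N starts it, 4 N holds it fully down.
- paddle_right: Orange press paddle of the right chute (feeder y = -45 mm), otherwise like paddle_left.
- gate_left (a joint): Angle of the left rocker in rad: 0 = gate shut, paddle up; grows as the paddle goes down and the gate lifts; stop at 0.5. A puck rolls out from about 0.28, freely from 0.35. A spring shuts it when the paddle is let go.
- gate_right (a joint): The same for the right rocker.
- tray (a joint): Position of the tray along the feeder's y axis in m: -0.045 at the stop in front of the right chute, 0 in the middle, +0.045 at the stop in front of the left chute. It starts somewhere between and stays where it is left; sliding takes about 2 N.
- tray_post (a point): Point on the axis of the tray's upright black post, a 12 mm round bar with an 18 mm ball on top. The point is 75 mm above the bench; the bar is free from 48 mm above the bench up to the ball (centre at 92 mm, top at 101 mm). The post stands at feeder x = -90 mm and moves with the tray.
- tray_floor (a point): Centre of the inner floor of the white tray, 15 mm above the bench, axes as the feeder's. Outside 64 x 52 mm (x, y), inside 56 x 44 mm, walls 31 mm above the floor, only 9 mm on the side of the chutes.
- red_puck_centre (a point): Centre of the red specimen puck, a disc of 32 mm diameter, 19 mm thick, standing on edge in one of the two chutes (either one), resting against its gate; the point's z axis is the disc's axis. It rolls when the gate lifts.
- black_puck_centre (a point): Centre of the black specimen puck, 32 mm diameter, 17 mm thick, on edge in the other chute. It stays there.
- loupe: Black loupe, 39 mm diameter, 24 mm high, loose on the bench; origin at its underside. Leave alone.
- marker: Black and white marker, 136 mm long, 16 mm thick, lying loose on the bench; origin under its middle. Leave alone.
- brown_puck: Spare dark brown puck, 32 mm diameter, 21 mm high, lying flat on the bench; origin at its underside. Leave alone.
Not all that is in view belongs to the job. Leave any turquoise look-alike of the part that bears red_puck_centre alone.

How it is judged:
By the outcome, as a careful person would: the job done as asked, in the order asked, and still so for the second after the job is handed in, with the robot touching nothing.
It also fails if it takes over 40 s, if anything falls off the work surface, if the arm or the gripper's body presses on something with over 40 N, if the wrist force passes 120 N, or if a joint passes its speed limit or range.

## Robot

A 6-joint arm with a two-finger parallel gripper is mounted at the origin on a cart in front of the work surface, level with it; the furniture and walls round the work are solid. World frame = base frame: x ahead of the robot, y to its left, z up, the work surface at z = 0. Lengths are in m, angles in rad, forces in N, time in s.
With the tool pointing down it reaches from about 0.375 to 0.925 m from the base axis. Payload 5.7 kg.
Tool frame: the origin (TCP) lies between the finger pads; the fingertips stand tcp_to_tips ahead of it and the grasp point (between the pads) lies 5 mm behind it (tcp_to_tips is the distance from the TCP to the fingertips, in m); z points along the fingers, y is the line along which they close (so a half turn about z gives the same grasp; the last joint's range is limited). The gripper opens to 88 mm and grips with 3 to 60 N. Pads are 20 mm wide; open, the fingers measure 115 mm over their backs; the gripper's body (75 mm by 178 mm) begins 61 mm behind the grasp point.
Start: joints at [-1.312, 0.359, 1.51, -0, 1.272, -0.115], TCP at [0.219, -0.559, 0.237] pointing down, gripper open.
Joint ranges: [-2.97, 2.97], [-1.01, 2.36], [0.21, 2.38], [-0.96, 4.11], [0.2, 2.71], [-2.98, 2.98]. Speed limits (rad/s): [2.39, 2.39, 3.14, 3.14, 3.14, 3.14].

## Interface

Orientations are given as a rotation vector (axis times angle).
In Python, from bench import * gives the robot as it stands. Calls block until the motion is done:
- move_ptp(position, orientation): joint-space move of the TCP to a pose.
- move_linear(position, rate=0.15, frame=None, guard=None): straight line of the TCP; frame=None keeps the orientation; rate is the mean speed in m/s. With guard (N) it stops when the force on the tool has changed by that much, and returns True; else False.
- goto_joints(angles): joint-space move.
- move_gripper(opening, newtons=None): finger opening in m; newtons is the grip in N (None keeps the last); returns when the fingers have stopped.
- sleep(seconds).
- ik(position, orientation): joint angles nearest the present ones, or None.
- capture(name): name is "scene" or "side" or "wrist"; returns the picture (480x640x3 uint8, blue, green, red); there is no depth.
- camera_info(name): a dict with "fx", "fy", "cx", "cy" (pixels), "cam_to_world" (4x4, takes a point from camera to world coordinates). Camera axes: x right, y down, z forward; pixel columns grow to the right and rows downward; lengths in m; the calibration is good to about 2 mm. A picture is of the moment at which its call begins: read the wrist's pose just before it. camera_info takes no time and is no camera call; for the wrist camera it gives the pose at the moment of the call.
A pose or a line that the arm cannot do raises PlanningError and nothing moves.
- sign_off(): hands the job in; it is judged then, once.
Readings, each from a call of its own:
- get_time(): time.
- get_q(): joint angles.
- get_joint_vel(): joint speeds.
- get_joint_efforts(): joint torques, N m.
- get_position(): TCP position.
- get_orientation(): TCP orientation.
- get_ft_force(): force on the tool from outside, world axes, zero at the start.
- get_torque(): the same for the moment, N m.
- get_gripper_width(): finger opening in m.
- get_grasp_force(): force on a finger pad.
Only numpy, scipy, OpenCV 4.12 (cv2) and the standard library are available. Lean on these libraries where they do the work, as an engineer would, in place of code of your own. Each camera call takes 0.05 s, during which the arm holds its last target. There are 200 camera calls.

## Working session

There is one attempt and no reset: what is moved stays moved. The work goes in short steps, each a Python script; the robot and the scene stay as the last script left them, time stands still between calls to the robot, and variables do not carry over. Pictures are saved under pics/ and viewed, at most 10 in all, crops included, and the job is handed in when it is done.

```bash
mkdir -p pics; ls
python3 - <<'E'
from bench import *
import cv2
for n in("scene","side"):
    cv2.imwrite(f"pics/{n}0.png",capture(n)); i=camera_info(n); print(n,i["fx"],i["cx"],i["cy"],i["cam_to_world"])
print(get_time(),get_orientation(),tcp_to_tips if 'tcp_to_tips' in globals() else None)
E
```

```text
pics
scene 470.2667579539788 309.1877042760754 239.04113728082683 [[-0.88256551 -0.26306615  0.38971057  0.07424427]
 [-0.47010596  0.50931823 -0.72082961  0.89637458]
 [-0.00886083 -0.81938461 -0.57317567  0.74125039]
 [ 0.          0.          0.          1.        ]]
side 576.7271325310885 310.1567022693655 227.33522408881518 [[ 0.94633766 -0.18760719  0.26315124  0.24976692]
 [-0.32226795 -0.48668776  0.8119596  -0.77802582]
 [-0.02425697 -0.85319316 -0.52103074  0.65619453]
 [ 0.          0.          0.          1.        ]]
0.1 [-3.08525527e+00 -5.83381298e-01  1.69871227e-04] 0.014
```

View pics/scene0.png

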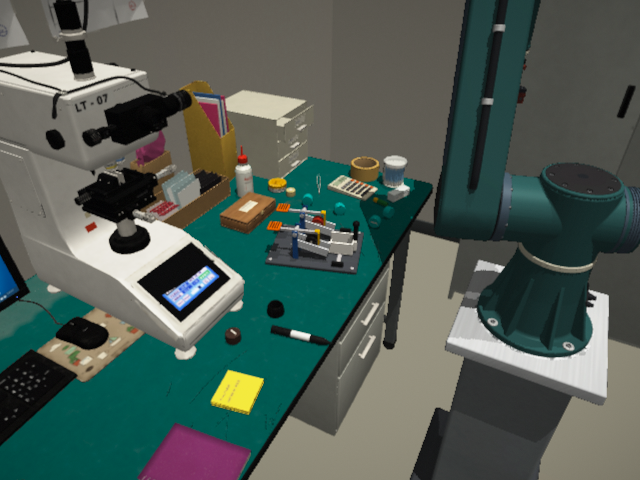

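View pics/side0.png

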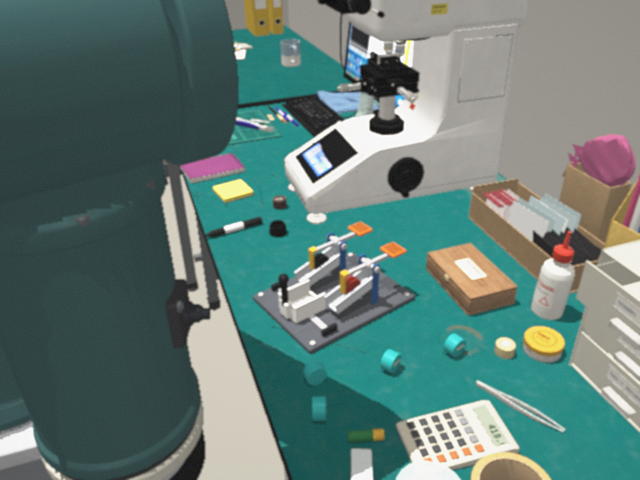

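Scene: feeder at about (318,245). Side: feeder at about (335,295), paddles at (360,229) and (393,250), black post at (284,288), a reddish disc near (352,283). I'll enlarge both views to confirm which chute holds the red puck.

Run:
```python
import cv2,numpy as np
a=cv2.imread("pics/side0.png")[215:355,245:425]; b=cv2.imread("pics/scene0.png")[195:275,260:370]
a=cv2.resize(a,(540,420),interpolation=3); 
cv2.imwrite("pics/cropside.png",cv2.resize(cv2.imread("pics/side0.png")[215:355,245:425],(771,600),interpolation=cv2.INTER_CUBIC))
cv2.imwrite("pics/cropscene.png",cv2.resize(b,(770,560),interpolation=cv2.INTER_CUBIC))
for n in("side","scene"):
    im=cv2.imread(f"pics/{n}0.png"); h=cv2.cvtColor(im,cv2.COLOR_BGR2HSV)
    for nm,lo,hi in(("orange",(7,150,120),(17,255,255)),("blue",(105,100,40),(125,255,255)),("yellow",(20,150,100),(32,255,255)),("red",(0,150,60),(5,255,255))):
        m=cv2.inRange(h,lo,hi); k,l,s,c=cv2.connectedComponentsWithStats(m)
        for j in range(1,k):
            x,y=c[j]
            if s[j,4]>12 and ((n=="side" and 240<x<430 and 200<y<360) or (n=="scene" and 255<x<370 and 190<y<280)): print(n,nm,c[j].round(1),s[j])
```

```text
side orange [359.7 228.5] [349 223  23  13 175]
side orange [392.8 249.4] [381 243  25  14 207]
side blue [342.  259.8] [339 250   6  20  84]
side blue [374.6 289.1] [371 273   7  31 161]
side yellow [311.7 257.1] [309 247   7  21  81]
side yellow [342.7 279.6] [340 270   8  23 107]
side red [351.1 282.8] [347 277  12  15 114]
scene orange [282.8 207.3] [276 203  14   9  95]
scene orange [274.2 225.3] [267 221  15  10 111]
scene blue [301.6 222.9] [296 217   9  12  58]
scene blue [294.7 247.8] [292 234   7  25 126]
scene yellow [323.4 214.6] [321 210   5  15  29]
scene yellow [317.6 234.2] [315 229   5  16  35]
scene red [317.8 219.3] [312 216  11   9  63]
```

View pics/cropside.png

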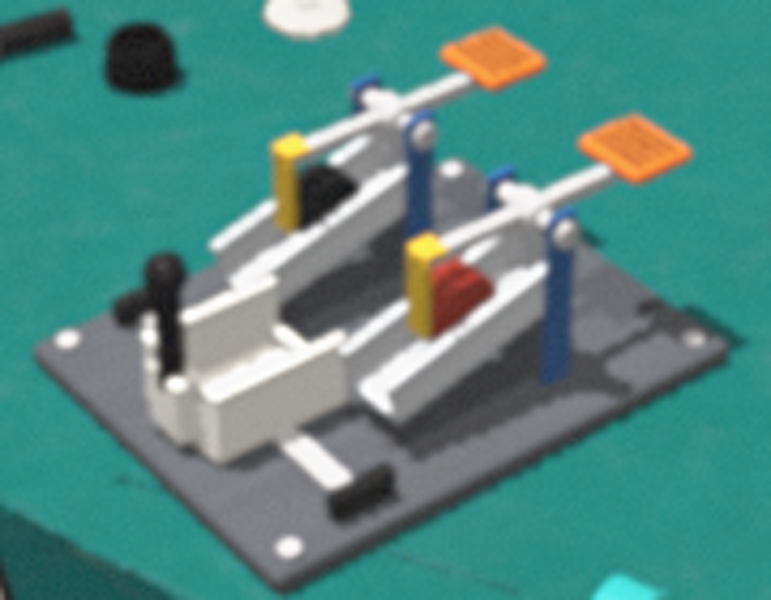

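View pics/cropscene.png

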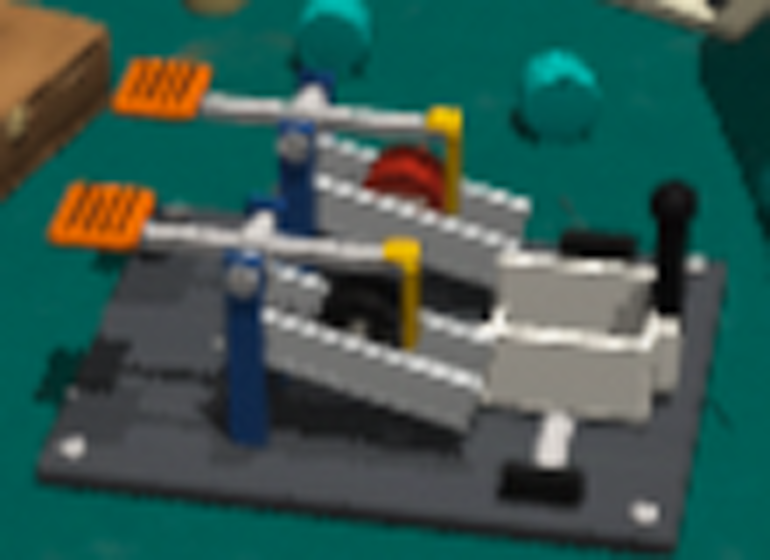

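The candidates are the red disc, side (351,283) and scene (318,219), in the chute nearer the side camera (right, −y), the black disc in the left chute, and the turquoise pucks on the bench, which are look-alikes. Both crops confirm that the red disc stands behind the right gate. The post ball is at side (283.5,278) and scene (356.3,224). Next I triangulate.

```bash
cat > h.py <<'E'
import numpy as np
from bench import *
def ray(n,p):
    i=camera_info(n);T=np.array(i["cam_to_world"]);d=T[:3,:3]@[(p[0]-i["cx"])/i["fx"],(p[1]-i["cy"])/i["fy"],1]
    return T[:3,3],d/np.linalg.norm(d)
def plane(n,p,z):
    o,d=ray(n,p);return o+d*(z-o[2])/d[2]
def tri(a,b):
    A=0;B=0;R=[ray("side",a),ray("scene",b)]
    for o,d in R: P=np.eye(3)-np.outer(d,d);A=A+P;B=B+P@o
    x=np.linalg.solve(A,B);return x,max(np.linalg.norm(np.cross(x-o,d)) for o,d in R)
E
python3 - <<'E'
from h import *
np.set_printoptions(precision=4,suppress=True)
for nm,a,b,z in(("padL",(359.7,228.5),(274.2,225.3),.093),("padR",(392.8,249.4),(282.8,207.3),.093),("ball",(283.5,278),(356.3,224),.092)):
    print(nm,*tri(a,b),plane("side",a,z),plane("scene",b,z))
# base corners side & scene crops, z=10mm
for nm,p in(("FL",(36,350)),("FR",(283,590)),("BR",(728,350))): print(nm,plane("side",(245+p[0]/4.283,215+p[1]/4.283),.01 if nm!="x" else 0))
for nm,p in(("BL",(38,475)),("FL",(680,545)),("FR",(722,262))): print(nm,plane("scene",(260+p[0]/7,195+p[1]/7),.01))
print(plane("side",(245+142/4.283,215+80/4.283),0),plane("side",(221,227),0))
E
```

```text
padL [0.6216 0.0666 0.091 ] 0.001137699828745293 [0.619  0.0625 0.093 ] [0.6214 0.0683 0.093 ]
padR [ 0.6479 -0.0193  0.0909] 0.0006376388731718782 [ 0.6456 -0.0228  0.093 ] [ 0.6468 -0.0168  0.093 ]
ball [ 0.442  -0.0339  0.0915] 0.0003879939973151521 [ 0.4422 -0.0343  0.092 ] [ 0.4413 -0.033   0.092 ]
FL [0.4031 0.0386 0.01  ]
FR [ 0.4545 -0.1327  0.01  ]
BR [ 0.6742 -0.0632  0.01  ]
BL [0.6205 0.1205 0.01  ]
FL [0.3986 0.0506 0.01  ]
FR [ 0.4539 -0.1198  0.01  ]
[0.5085 0.2446 0.    ] [0.3983 0.3166 0.    ]
```

Checks against the given sizes:
- The paddles are 89.8 mm apart and 91 mm high, which matches.
- Feeder yaw is 0.30 rad and its origin is about (0.529,−0.009).
- The post comes out at feeder x = −90.2 mm, which matches, with the tray at about +2 mm.

The tray has to go to −45 mm, so I push from the +y side.

```bash
cat >> h.py <<'E'
import cv2
from scipy.spatial.transform import Rotation as Ro
yaw=0.30;c,s=np.cos(yaw),np.sin(yaw);O=np.array([.5288,-.0091])
def W(x,y,z): return [O[0]+c*x-s*y,O[1]+s*x+c*y,z]
def F(p): d=np.array(p[:2])-O;return np.round([c*d[0]+s*d[1],-s*d[0]+c*d[1]],4)
def down(sg): # tool y along feeder y
    y=sg*np.array([-s,c,0]);z=np.array([0,0,-1.]);return Ro.from_matrix(np.c_[np.cross(y,z),y,z]).as_rotvec()
def best(p):
    q0=np.array(get_q());L=[(np.abs(np.array(q)-q0).max(),tuple(down(g))) for g in(1,-1) for q in[ik(p,down(g))] if q is not None]
    return list(min(L)[1])
E
python3 - <<'E'
from h import *
move_gripper(0)
p=W(-.09,.042,.20);o=best(p);print(o,ik(p,o))
move_ptp(p,o); print(get_time())
cv2.imwrite("pics/w1.png",capture("wrist"))
move_linear(W(-.09,.042,.076),rate=.1,guard=5)
print(F(get_position()),get_position(),get_ft_force())
r=move_linear(W(-.09,-.036,.076),rate=.03,guard=8)
print(r,F(get_position()),get_ft_force(),get_time())
cv2.imwrite("pics/s2.png",cv2.resize(capture("side")[215:355,245:425],(771,600),interpolation=cv2.INTER_CUBIC))
E
```

```text
[np.float64(3.1063159545259316), np.float64(0.4694737391452376), np.float64(0.0)] [-0.15047789  0.15593076  1.9042006   0.          1.08146129  1.12031844]
3.6
[-0.0896  0.0418] [0.43083897 0.00438536 0.07640812] [-0.12449492 -0.82539229  0.15220846]
True [-0.0905 -0.0257] [-0.2269435   2.7389024   1.82883632] 7.05
```

View pics/s2.png

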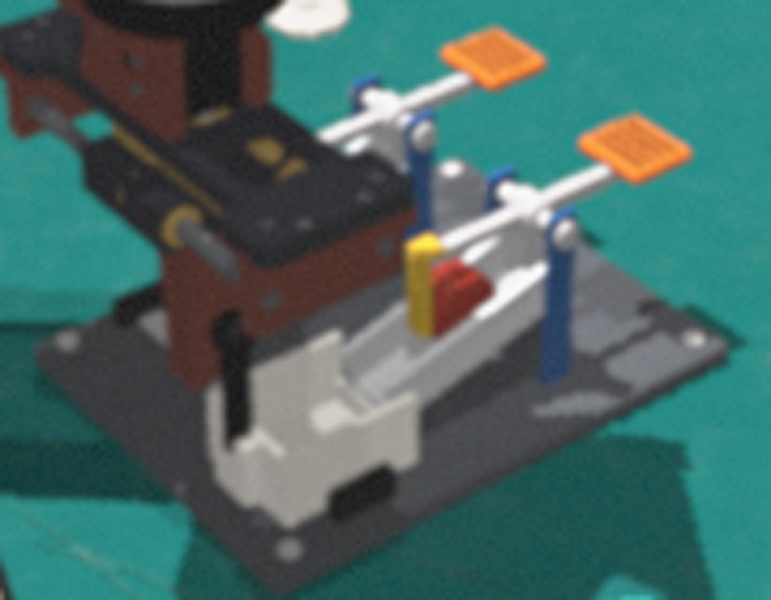

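The tray is against the black end stop, and the guard tripped at feeder y = −25.7 mm where about −22.5 was expected. I'll nudge it once more to seat it, back off, check the ball's position, then go above the right paddle.

Run:
```python
from h import *
r=move_linear(W(-.0905,-.031,.076),rate=.02,guard=12); print(r,F(get_position()),get_ft_force())
move_linear(W(-.09,.0,.076),rate=.1); move_linear(W(-.09,.0,.17),rate=.2)
move_linear(W(.115,-.045,.15),rate=.2)
im=capture("side"); print(get_time(),F(get_position()))
cv2.imwrite("pics/s3.png",cv2.resize(im[215:355,245:425],(771,600),interpolation=cv2.INTER_CUBIC))
```

```text
True [-0.091  -0.0257] [0.07251156 4.29851906 4.1431226 ]
9.6167 [ 0.1139 -0.0446]
```

View pics/s3.png

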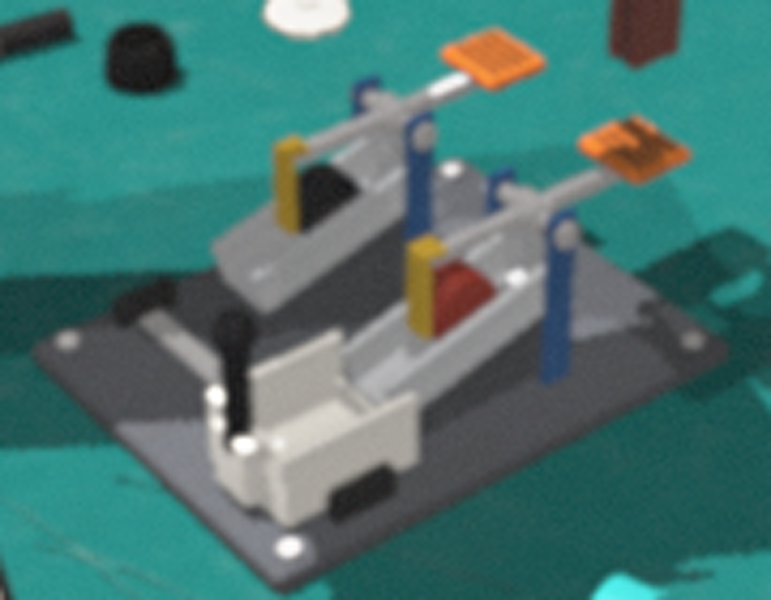

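The tray stayed at the stop: a second push with a 12 N guard stopped at the same place. The fingers are above the right paddle, so I press, hold and look.

Run:
```python
from h import *
print("ball",F(plane("side",(299.9,291.6),.092)))
r=move_linear(W(.115,-.045,.085),rate=.06,guard=12)
print(r,get_position(),F(get_position()),get_ft_force())
sleep(1.5); im=capture("side"); print(get_time())
cv2.imwrite("pics/s4.png",cv2.resize(im[215:355,245:425],(771,600),interpolation=cv2.INTER_CUBIC))
```

```text
ball [-0.0897 -0.0448]
False [ 0.65228395 -0.01803732  0.08550367] [ 0.1153 -0.045 ] [-0.08492976  0.67613286  4.36591422]
12.4
```

View pics/s4.png

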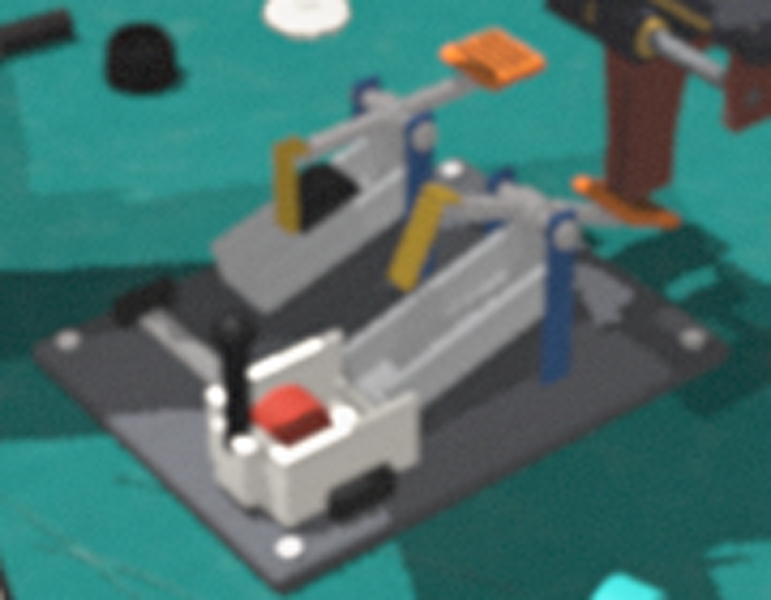

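The red puck is in the tray at crop (290,412), the right gate is lifted, and the black puck is still behind its gate. I release the paddle slowly and check.

Run:
```python
from h import *
move_linear(W(.115,-.045,.115),rate=.06); move_linear(W(.115,-.045,.20),rate=.15)
sleep(.7); im=capture("side"); print(get_time(),get_ft_force())
cv2.imwrite("pics/s5.png",cv2.resize(im[215:355,205:425],(800,509),interpolation=cv2.INTER_CUBIC))
```

```text
14.5167 [ 0.37014955  0.49729882 -0.33906391]
```

View pics/s5.png

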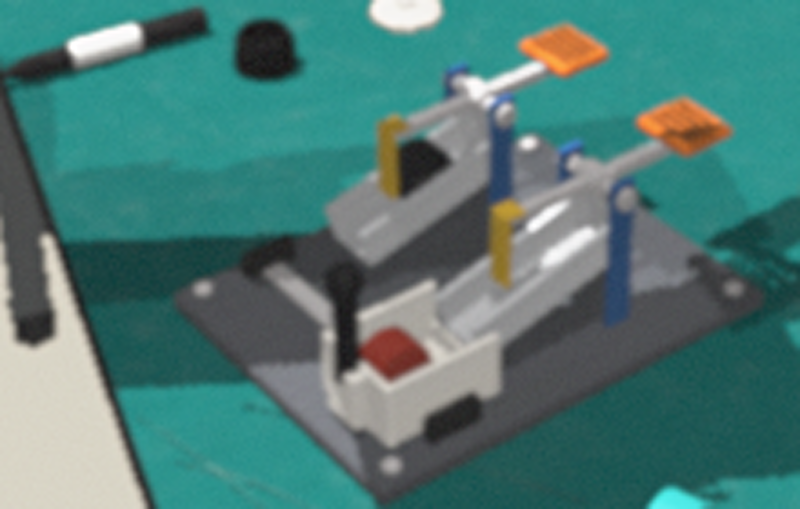

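The red puck is in the tray at (393,352), the right gate is shut, the tray is at its stop, the black puck is still held, and the robot is clear of everything.

```bash
python3 -c "
from bench import *
print(sign_off())"
```

```text
the job is handed in; nothing more can be done
None
```

The job is done and handed in at about 14.5 s: the red puck is in the tray at the right stop, the gate is shut again, and the black puck is still behind its gate.

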